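Second sole pattern on the occupied hook

TASK

The sole patterns of one shoe belong together on the bench hook, where the insole pattern already hangs. Take the full outsole pattern out of the slotted wooden block and hang it, heel up, by its slot on the hook rod in front of the insole pattern: lower it just behind the upturned end until you feel the rod carry its weight, then, still holding it and keeping it resting on the rod, slide it gently back so that it pushes the insole pattern along until both are snug against the clamp, and let go. Do not lift or knock the insole pattern off, do not force the hook or drop the pattern, and leave everything else as it is.

Things in the scene. Friction and masses are not known exactly. Their poses are not given: they have to be found in the camera images.
- outsole: Outsole pattern: the largest plate, aluminium, outline of a whole shoe sole, 205 mm long, 5 mm thick, 0.12 to 0.22 kg; stands heel up in any of the block's three slots and may lean a little. x = plate's normal, y = across its width, z = towards the heel (up). Origin: mid-thickness, upper end of its hanging slot (the edge that rests on the rod); heel edge 22 mm above it, toe 183 mm below.
- heel_grip (a point): Point of the outsole pattern 10 mm below its origin, axes as the pattern's: where to grip it from above, across its width. The heel is 56 mm wide there, with straight parallel sides from the origin to 42 mm below. The hanging slot, 14 mm wide, runs from the origin 30 mm down, round at the top. Waist 44 mm wide at 80 mm, ball 67 mm wide at 130 mm below the origin.
- insole: Insole pattern, hanging on the hook rod by its slot, free to slide along it and to swing: a smaller sole-shaped aluminium plate, 186 mm long, 5 mm thick, heel 42 mm wide, 0.09 to 0.17 kg. Axes as the outsole pattern's. Origin: mid-thickness, upper end of its 14 x 30 mm slot; heel edge 18 mm above it, toe 168 mm below.
- stand: Hook stand screwed to the bench. Origin: centre of the underside of its 120 x 110 x 14 mm foot, on the axis of the 14 mm post (260 mm high). The post carries a clamp (36 x 34 x 46 mm, flat front face at x = -22 mm) that holds the hook rod, which runs along the stand's -x. Tight against the clamp, the insole pattern's origin is at x = -24.5 mm, the outsole pattern's at x = -29.5 mm.
- rod_end (a point): Point of the stand at x = -115, y = 0, z = 225 mm, where the hook rod (steel, 8 mm thick) ends and turns up at 45 degrees to a round tip 8 mm further out and higher. Set by hand and not measured: at x = -75 mm the rod's axis lies up to 3 mm above or below this height, and it tilts about there up or down by up to 0.1 rad, and stays so. A hanging pattern's origin is 4 mm above the axis.
- rack: Fixed wooden block, 107 x 96 mm, 100 mm high, with three slots 9 mm wide and 72 mm long (along its y), floor at 12 mm; slot centres at x = -29, 0 and +29 mm of its frame. Origin: centre of the underside.
- halfsole: Bystander: half-sole pattern, 115 mm high and up to 66 mm wide, without a slot, standing in the slotted block. Origin: middle of its lower edge.
- shank: Bystander: waist-and-heel pattern, 140 mm high and up to 56 mm wide, without a slot, standing in the slotted block. Origin: middle of its lower edge.
- glue: Bystander: white bottle with a green cap, 72 mm wide, 150 mm high. Origin: centre of the underside.
- solvent: Bystander: clear bottle with a blue cap, 60 mm wide, 140 mm high. Origin: centre of the underside.
- dye: Bystander: low white jar with a red cap, 60 mm wide, 62 mm high. Origin: centre of the underside.
- pump: Bystander: red high-heeled shoe, 230 mm long, 128 mm high, standing on the bench. Origin: between ball and heel at bench height; toe towards its x.
- hammer: Bystander: hammer lying on the bench, 230 mm long. Origin: middle of its underside.
- screwdriver: Bystander: screwdriver lying on the bench, 170 mm long. Origin: middle of its underside.
- lift: Bystander: round black rubber heel lift lying on the bench, 44 mm wide, 12 mm high. Origin: centre of the underside.

How it is judged:
On the way, in this order (a step that is already met when the one before it is completed fails the run):
1. the outsole pattern hangs by its slot on the hook rod in front of the insole pattern, the rod carrying weight while the gripper still holds it (x of outsole in the frame of stand between -0.114 and -0.036 m and y of outsole in the frame of stand between -0.01 and 0.01 m and contact force between outsole and stand above 0.7 N and contact force between the fingers and outsole above 1 N and z of outsole in the frame of stand below 0.248 m), for 0.2 s.
2. the outsole pattern, still held and resting on the rod, presses the insole pattern back snug against the clamp (x of outsole in the frame of stand above -0.034 m and x of insole in the frame of stand above -0.029 m and contact force between outsole and insole above 1 N and contact force between the fingers and outsole above 1 N and contact force between outsole and stand above 0.5 N and z of outsole in the frame of stand below 0.248 m), for 0.2 s.
At the end, for the whole second after the job is handed in: Released and at rest, both patterns hang on the rod by their slots, heel up (within 0.15 rad) and centred within 8 mm, the insole pattern within 6.5 mm of touching the clamp and the outsole pattern next in front of it, within 6.5 mm of its place when tight (x of outsole in the frame of stand above -0.036 m and x of insole in the frame of stand above -0.031 m and y of outsole in the frame of stand between -0.008 and 0.008 m and y of insole in the frame of stand between -0.008 and 0.008 m and z of each of outsole, insole in the frame of stand above 0.216 m and angle between each of outsole, insole's own z axis and vertical below 0.15 rad and linear speed of each of outsole, insole below 0.03 m/s).
It fails at once if the insole pattern is lifted or knocked off the hook (z of insole in the frame of stand below 0.212 m or z of insole in the frame of stand above 0.25 m or x of insole in the frame of stand below -0.12 m or angle between insole's own z axis and vertical above 0.5 rad).
It fails at once if the outsole pattern is forced: more than 15 N on the hook stand or more than 12 N on the insole pattern (contact force between outsole and stand above 15 N or contact force between outsole and insole above 12 N).
It fails at once if the robot presses on the insole pattern or the hook stand with more than 5 N (contact force between any of the arm, the fingers and insole above 5 N or contact force between any of the arm, the fingers and stand above 5 N).
It fails at once if the outsole pattern is dropped (linear speed of outsole above 0.2 m/s and contact force between the fingers and outsole below 0.05 N).
It fails at once if another thing on the bench or in the block is moved by more than 25 mm (distance of any of halfsole, shank, glue, solvent, dye, pump, hammer, screwdriver, lift from where it was at the start of the episode above 0.025 m).
It also fails if it takes over 72 s, if anything falls off the work surface, if the arm or the gripper's body presses on something with over 40 N, if the wrist force passes 120 N, or if a joint passes its speed limit or range.

ROBOT

A 7-joint arm with a two-finger parallel gripper is mounted at the origin on the work surface. World frame = base frame: x ahead of the robot, y to its left, z up, the work surface at z = 0. Lengths are in m, angles in rad, forces in N, time in s.
With the tool pointing down it reaches from about 0.4 to 0.85 m from the base axis. Payload 4.5 kg.
Tool frame: the origin (TCP) lies midway between the tips of the shut fingers; the grasp point (between the pads) lies 19 mm behind it; z points along the fingers, y is the line along which they close (so a half turn about z gives the same grasp; the last joint's range is limited). The gripper opens to 88 mm and grips with 3 to 60 N. Pads are 18 mm wide; open, the fingers measure 123 mm over their backs; the gripper's body (75 mm by 187 mm) begins 45 mm behind the grasp point.
Start: joints at [1.142, 0.689, -0.195, 1.565, 0.157, 0.902, -0.215], TCP at [0.279, -0.559, 0.239] pointing down, gripper open.
Joint ranges: [-3.01, 3.01], [-0.46, 2.08], [-1.47, 1.51], [0.13, 2.56], [-1, 4.14], [0.04, 2.09], [-2.66, 2.66]. Speed limits (rad/s): [2.57, 2.57, 3.14, 3.14, 3.14, 3.14, 3.14].

INTERFACE

Orientations are given as a unit quaternion [x, y, z, w].
In Python, from plant import r gives the robot as it stands. The module is installed in compiled form; this text tells all that it offers.
- The arm moves only by the tool step_arm, never from a script. Its argument "series" is a list of rows, each a list of 7 numbers: the shift along the world's x, y, z in mm, then the turn, a rotation vector about the world's x, y, z in rad, then the closure, from 0 (fully open) to 1 (shut). A call has 1 to 20 rows; each row shifts and turns the commanded pose from where the row before left it; what a row does not reach is not made up. A row lasts 1/10 s, in which the tool goes at most 50 mm and 8.59 degrees, less where a joint would pass 70% of its speed; a pose out of reach is approached as far as the arm can. A call is refused whole if a number of a shift passes 50 or a number of a turn 0.15, either way. A call with a gripper value outside its range is refused whole. The fingers move at their own pace and stop on an object; "force" is the grip in N (left out, the last holds). Time passes only in rows, so rows that do not move let the fingers close. It gives the time, the measured TCP pose, the force, the opening and the grip force at its end, in the units of the state.
- r.get_state(): the state, without advancing time (a new reading comes with each control period).
- r.snapshot(name): name is "side" or "top" or "wrist"; returns (picture, depth): 480x640x3 uint8, blue, green, red; 480x640 float32, m along the optical axis (not along the pixel's ray), 0 where there is no reading.
- r.get_calibration(name): a dict with "intrinsics" (3x3 intrinsics, pixels), "pose" (4x4, takes a point from camera to world coordinates). Camera axes: x right, y up, looking along -z (the intrinsics and any distortion apply to the point x, -y, -z); pixel columns grow to the right and rows downward; lengths in m; the calibration is good to about 2 mm. A picture is of the moment at which its call begins: read the wrist's pose just before it. get_calibration takes no time and is no camera call; for the wrist camera it gives the pose at the moment of the call.
- r.finish_job(): hands the job in; it is judged then, once.
The state is a dict: "clock": time; "q": joint angles; "qd": joint speeds; "joint_torque": joint torques, N m; "tool_pos": TCP position; "eef_rot": TCP orientation; "contact_force": force on the tool from outside, world axes, zero at the start; "moment": the same for the moment, N m; "opening": opening from 0.0 (shut) to 1.0 (fully open); "finger_force": force on a finger pad.
Only numpy, scipy, OpenCV 4.12 (cv2) and the standard library are available. Lean on these libraries where they do the work, as an engineer would, in place of code of your own. Each camera call takes 0.05 s, during which the arm holds its last target. There are 200 camera calls.

## Working session

There is one attempt and no reset: what is moved stays moved. The work goes in short steps, Python scripts to look and compute and a tool call to move; the robot and the scene stay as the last step left them, time stands still between calls to the robot, and variables do not carry over. Pictures are saved under pics/ and viewed, at most 10 in all, crops included, and the job is handed in when it is done.

Besides the shell and the picture viewer there is one more tool, called after "Call:" as name(argument=value, ...), one argument or row to a line, values as JSON. step_arm: Moves the arm, as the interface text tells. Its arguments: {"type":"object","properties":{"series":{"type":"array"},"force":{"type":"number"}},"required":["series"]}

```bash
mkdir -p pics; cat > h.py <<'E'
import numpy as np, cv2
from plant import r
def snap(n, name):
    s=r.get_state(); c=r.get_calibration(n); im,d=r.snapshot(n)
    cv2.imwrite(f'pics/{name}.png',im); np.savez(f'{name}.npz',im=im,d=d,K=c['intrinsics'],T=c['pose'])
def cloud(name):
    z=np.load(f'{name}.npz'); d=z['d'];K=z['K'];T=z['T']
    v,u=np.mgrid[:480,:640]
    P=np.stack([(u-K[0,2])/K[0,0]*d,-(v-K[1,2])/K[1,1]*d,-d],-1)
    return P@T[:3,:3].T+T[:3,3], d>0, z['im']
E
python3 - <<'E'
from h import *
snap('top','top1'); snap('side','side1')
print(r.get_state())
for n in('top','side','wrist'):
    c=r.get_calibration(n);print(n,c)
E
```

```text
{'clock': 0.1, 'q': array([ 1.14182861,  0.68992459, -0.19454557,  1.56622602,  0.15728994,
        0.90249942, -0.21506326]), 'qd': array([ 0.00128452, -0.00364186, -0.00062383, -0.00319032,  0.00175711,
       -0.00025337,  0.00157132]), 'joint_torque': array([-3.54653821e-03, -5.28498673e+01, -1.27176426e+00, -1.53837276e+01,
       -5.26026764e-02,  1.94310982e-03,  5.56131602e-05]), 'tool_pos': array([ 0.27874   , -0.55876848,  0.23797933]), 'eef_rot': array([ 9.73335329e-01,  2.29385362e-01, -2.36784885e-04, -7.98717221e-04]), 'contact_force': array([ 0.69830133,  0.68343749, -0.66341276]), 'moment': array([-0.00241477, -0.06510227, -0.03093565]), 'finger_force': 0.0, 'opening': 0.9961107240552383}
top {'intrinsics': array([[619.28538558,   0.        , 309.1847153 ],
       [  0.        , 619.28538558, 239.07412301],
       [  0.        ,   0.        ,   1.        ]]), 'pose': array([[-0.00361697,  0.99109888, -0.13307868,  0.34644089],
       [-0.99997396, -0.00441588, -0.00570866,  0.00830172],
       [-0.0062455 ,  0.13305457,  0.99108904,  1.76450431],
       [ 0.        , 
[... 392 characters left out ...]
],
       [ 6.77743087e-04,  7.06259117e-01,  7.07953106e-01,
         9.28385219e-01],
       [ 0.00000000e+00,  0.00000000e+00,  0.00000000e+00,
         1.00000000e+00]])}
wrist {'intrinsics': array([[391.91784614,   0.        , 319.64114669],
       [  0.        , 391.91784614, 237.98281774],
       [  0.        ,   0.        ,   1.        ]]), 'pose': array([[ 4.47138686e-01,  8.46897663e-01,  2.87804351e-01,
         3.53579612e-01],
       [-8.94464170e-01,  4.23690408e-01,  1.42899568e-01,
        -5.21317865e-01],
       [-9.18632648e-04, -3.21326605e-01,  9.46967987e-01,
         3.83859858e-01],
       [ 0.00000000e+00,  0.00000000e+00,  0.00000000e+00,
         1.00000000e+00]])}
```

View pics/top1.png

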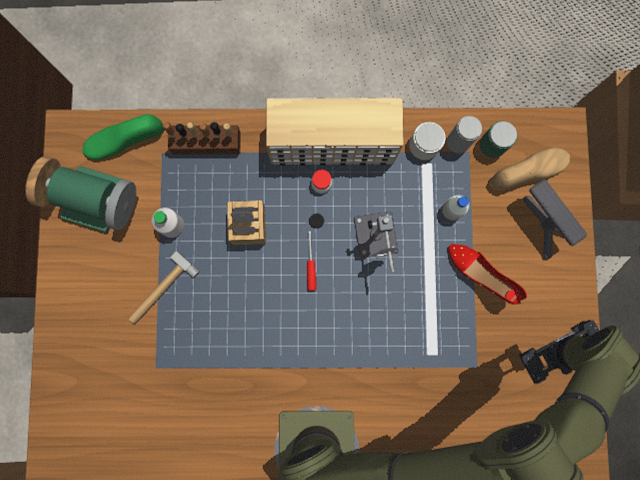

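View pics/side1.png

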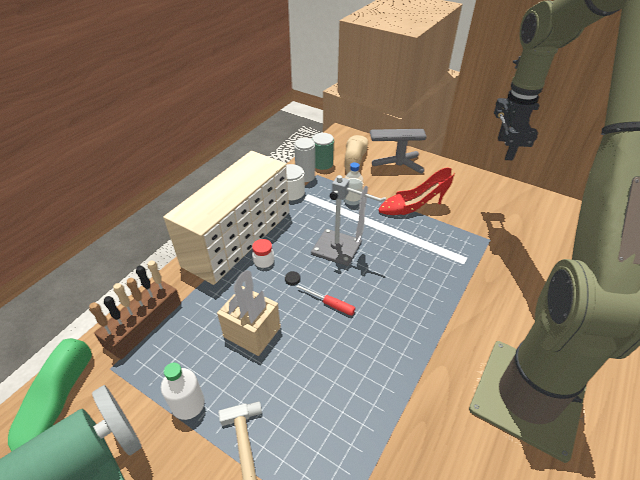

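The top view shows the block at (245,222) and the stand at (380,235), with the rod pointing towards the robot to about (390,268). The side view shows the same things at (250,310) and (345,215). Next, enlarged crops and point-cloud numbers.

```bash
python3 - <<'E'
from h import *
t=cv2.imread('pics/top1.png'); s=cv2.imread('pics/side1.png')
c=[t[190:255,215:302],t[200:265+10,345:445],s[260:360,205:338],s[165:265,290:423]]
c=[cv2.resize(x,(400,300),interpolation=cv2.INTER_CUBIC) for x in c]
cv2.imwrite('pics/crop1.png',np.vstack([np.hstack(c[:2]),np.hstack(c[2:])]))
P,m,im=cloud('top1')
def show(n,u0,u1,v0,v1,zmin,zmax):
    Q=P[v0:v1,u0:u1][m[v0:v1,u0:u1]]; Q=Q[(Q[:,2]>zmin)&(Q[:,2]<zmax)]
    print(n,len(Q),Q.min(0).round(3),Q.max(0).round(3),cv2.minAreaRect((Q[:,:2]*1000).astype(np.float32)))
show('rack',215,280,190,255,.09,.104)
show('plates',215,280,190,255,.108,.13)
show('plates',215,280,190,255,.13,.17)
show('outs',215,280,190,255,.17,.26)
show('foot',345,410,205,270,.008,.02)
show('standtop',345,410,205,285,.25,.3)
show('rod',345,410,205,285,.2,.25)
E
```

```text
rack 830 [0.568 0.143 0.09 ] [0.677 0.24  0.104] ((622.2410278320312, 191.9133758544922), (108.61272430419922, 96.55415344238281), 2.1018588542938232)
plates 89 [0.57  0.146 0.108] [0.671 0.234 0.128] ((618.40576171875, 187.43389892578125), (77.53607177734375, 101.0028076171875), 80.96249389648438)
plates 60 [0.594 0.164 0.13 ] [0.653 0.219 0.17 ] ((623.94140625, 192.0750732421875), (57.65012741088867, 55.43805694580078), 3.19332218170166)
outs 102 [0.618 0.164 0.17 ] [0.626 0.219 0.223] ((622.0836791992188, 191.60012817382812), (5.973455905914307, 54.81864929199219), 2.320812702178955)
foot 966 [ 0.495 -0.269  0.008] [ 0.681 -0.084  0.02 ] ((587.9496459960938, -176.11581420898438), (184.1539764404297, 185.54734802246094), 89.44044494628906)
standtop 55 [ 0.522 -0.188  0.25 ] [ 0.606 -0.156  0.264] ((564.949951171875, -178.2981719970703), (81.19705963134766, 32.08827209472656), 12.965141296386719)
rod 423 [ 0.469 -0.202  0.201] [ 0.611 -0.131  0.25 ] ((537.2188720703125, -171.01812744140625), (140.67967224121094, 58.28253936767578), 10.649678230285645)
```

View pics/crop1.png

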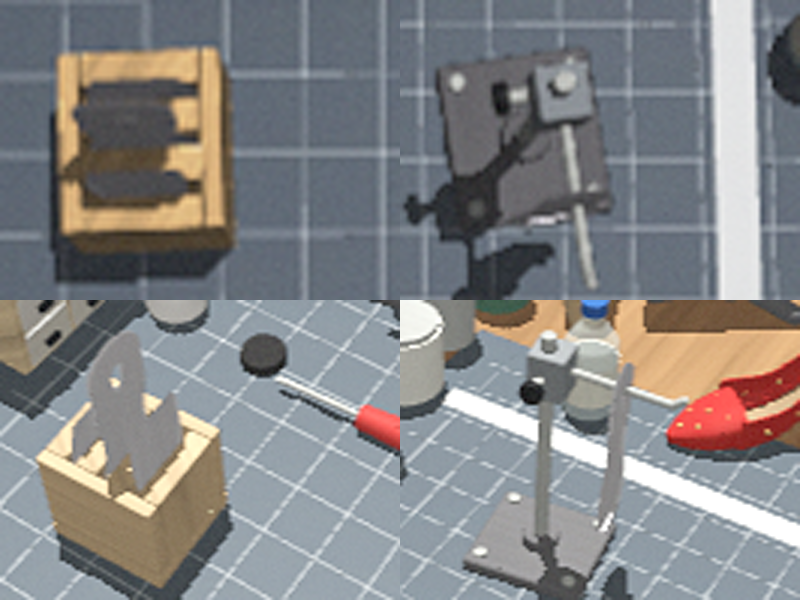

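The crop shows the outsole in the middle slot, upright, with shorter patterns in the outer slots. The insole hangs midway along the rod. I'll move the wrist camera over the hook next.

Call:
step_arm(
  series=[
    [10,10,30,0,0,-0.03,0],
    [20,45,30,0,0,-0.03,0],
    [20,45,30,0,0,-0.03,0],
    [20,45,30,0,0,-0.03,0],
    [20,45,0,0,0,-0.03,0],
    [20,45,0,0,0,-0.03,0],
    [20,45,0,0,0,-0.03,0],
    [20,45,0,0,0,-0.03,0],
    [20,35,0,0,0,-0.03,0],
    [0,0,0,0,0,0,0],
    [0,0,0,0,0,0,0],
  ],
)

```text
clock: 1.2
tool_pos: [0.4412, -0.2164, 0.3465]
eef_rot: [0.995, 0.098, -0.0, -0.0]
contact_force: [0.0, -0.9, -0.4]
opening: 1.001
finger_force: 0.0
```

```bash
python3 - <<'E'
from h import *
print(r.get_state()['tool_pos'])
snap('wrist','w1')
E
```

```text
[ 0.44116224 -0.21641441  0.34653448]
```

View pics/w1.png

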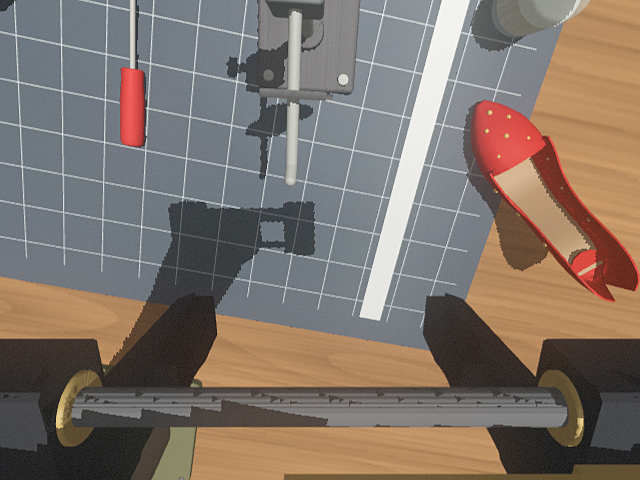

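The rod runs from the clamp front (292,12) to its upturned tip (290,183). The insole's heel edge crosses it at row ~93, columns 258–332. Now fitting the rod, clamp and insole from the depth.

```bash
python3 - <<'E'
from h import *
P,m,im=cloud('w1')
for v in list(range(14,88,8))+list(range(98,190,6)):
    row=P[v,270:315]; k=m[v,270:315]&(row[:,2]>.18)&(row[:,2]<.26)
    if k.any():
        q=row[k]; print(v,k.sum(),(q.mean(0)*1000).round(1),'ztop',(np.sort(q[:,2])[-4:].mean()*1000).round(1))
k=m&(P[...,2]>.18)&(P[...,2]<.275)
k[:, :250]=0;k[:,340:]=0;k[200:]=0
kk=k.copy();kk[:85]=0;kk[100:]=0
q=P[kk]*1000; q=q[q[:,2]>225]
print('ins',q.min(0),q.max(0)); v,u=np.where(kk)
# insole edges left and right of rod
for v in range(86,100,2):
    row=P[v,250:340]*1000; a=m[v,250:340]&(row[:,2]>190)&(row[:,2]<260); c=np.where(a)[0]+250
    if len(c): print(v,c.min(),c.max(),row[c.min()-250].round(1),row[c.max()-250].round(1))
q=P[:12][k[:12]]*1000;print('clamp',q.min(0),q.max(0), np.median(q,0))
# clamp/post from top camera
T,mt,_=cloud('top1'); 
q=T[205:285,345:410][mt[205:285,345:410]]*1000
for lo,hi in((240,252),(255,300)):
    s=q[(q[:,2]>lo)&(q[:,2]<hi)&(q[:,0]>555)&(q[:,0]<650)];print(lo,len(s),s.min(0),s.max(0),cv2.minAreaRect(s[:,:2].astype(np.float32)))
s=q[(q[:,2]>9)&(q[:,2]<19)];s=s[(abs(s[:,0]-588)<100)]
b=np.histogram(q[:,2],bins=np.arange(-5,25,2));print(b)
E
```

```text
14 42 [ 572.  -173.9  219.8] ztop 232.3
22 14 [ 566.1 -176.3  230.1] ztop 231.6
30 13 [ 561.9 -176.7  230. ] ztop 230.9
38 13 [ 557.7 -177.4  229.6] ztop 230.8
46 13 [ 553.4 -178.2  229.4] ztop 230.5
54 13 [ 549.1 -178.9  229.1] ztop 230.3
62 12 [ 544.6 -179.4  229.1] ztop 229.9
70 13 [ 540.1 -179.9  228.6] ztop 229.9
78 13 [ 535.6 -180.6  227.8] ztop 228.9
86 13 [ 531.  -181.4  227.8] ztop 228.9
98 28 [ 524.8 -187.9  240.8] ztop 246.2
104 12 [ 520.3 -182.9  227.1] ztop 228.0
110 12 [ 516.7 -183.5  226.2] ztop 227.4
116 12 [ 513.1 -184.2  226.4] ztop 227.4
122 13 [ 509.3 -184.5  225.9] ztop 227.2
128 12 [ 505.5 -184.8  225.8] ztop 227.0
134 12 [ 501.8 -185.4  225.7] ztop 226.4
140 12 [ 497.9 -186.1  225.3] ztop 226.4
146 11 [ 494.  -186.5  225.1] ztop 226.1
152 12 [ 490.2 -187.4  225. ] ztop 225.9
158 11 [ 486.1 -187.7  224.3] ztop 225.8
164 11 [ 482.2 -188.4  224.4] ztop 225.2
170 12 [ 478.5 -188.9  227. ] ztop 228.1
176 11 [ 475.1 -189.4  230.6] ztop 231.3
182 10 [ 471.2 -189.8  231.1] ztop 232.0
ins [ 521.24594298 -202.7045586   225.45106886] [ 532.34510701 -161.35205991  247.7848
[... 395 characters left out ...]
6  229.2]
clamp [ 570.73288391 -191.37957053  209.54220195] [ 584.73508363 -159.25261221  247.64337042] [ 573.24582019 -176.09026533  237.86195892]
240 157 [ 570.48393612 -190.90407067  240.73826441] [ 610.63964013 -154.37731283  251.98169707] ((590.2479248046875, -173.09510803222656), (36.97785568237305, 34.21843719482422), 8.409041404724121)
255 21 [ 589.68256793 -177.40555851  255.32374576] [ 600.7352403  -164.78678201  264.22393182] ((594.2483520507812, -170.98960876464844), (12.442309379577637, 10.787496566772461), 23.24637222290039)
(array([386, 569, 619, 623, 478, 304, 215, 196, 191, 187, 167, 123,  70,
        30]), array([-5, -3, -1,  1,  3,  5,  7,  9, 11, 13, 15, 17, 19, 21, 23]))
```

Rod yaw is 8.2° and it slopes down towards the tip by about 0.075. The stand origin is ≈(0.5945, -0.172) and the insole sits at x ≈ -70 mm in the stand frame. Next I'll move above the block, leaning the tool 0.2 rad so the gripper body clears the post later.

Call:
step_arm(
  series=[
    [11,20,0,0,-0.02,-0.016,0],
    [11,42,0,0,-0.02,-0.016,0],
    [11,42,0,0,-0.02,-0.016,0],
    [11,42,0,0,-0.02,-0.016,0],
    [11,42,0,0,-0.02,-0.016,0],
    [11,42,0,0,-0.02,-0.016,0],
    [11,42,0,0,-0.02,-0.016,0],
    [11,42,0,0,-0.02,-0.016,0],
    [11,42,0,0,-0.02,-0.016,0],
    [11,42,0,0,-0.02,-0.016,0],
    [0,10,0,0,0,0,0],
    [0,0,0,0,0,0,0],
    [0,0,0,0,0,0,0],
  ],
)

```text
clock: 2.55
tool_pos: [0.5514, 0.1876, 0.3465]
eef_rot: [0.995, 0.014, 0.099, 0.011]
contact_force: [0.1, -1.0, -0.1]
opening: 0.994
finger_force: 0.0
```

```bash
python3 - <<'E'
from h import *
from scipy.spatial.transform import Rotation as R
s=r.get_state();print(s['tool_pos'],R.from_quat(s['eef_rot']).as_matrix().round(3))
snap('wrist','w2')
P,m,im=cloud('w2')
for lo,hi in((.155,.17),(.17,.185),(.185,.2),(.2,.212),(.212,.23)):
    k=m&(P[...,2]>lo)&(P[...,2]<hi)&(abs(P[...,0]-.622)<.07)&(abs(P[...,1]-.19)<.06)
    q=P[k]*1000
    if len(q)>5: print(lo,len(q),q.min(0).round(1),q.max(0).round(1),q.mean(0).round(1),np.polyfit(q[:,1],q[:,0],1).round(3))
E
```

```text
[0.55144382 0.18760662 0.34646672] [[ 0.98   0.026  0.197]
 [ 0.031 -0.999 -0.019]
 [ 0.196  0.025 -0.98 ]]
0.155 61 [619.6 165.  155.1] [621.7 219.6 169.7] [621.  188.8 165.1] [-3.10000e-02  6.26903e+02]
0.17 46 [619.6 164.8 170.3] [621.6 219.8 185. ] [620.5 195.3 176.6] [-3.70000e-02  6.27796e+02]
0.185 55 [619.5 164.5 185.1] [626.1 220.1 199.8] [620.9 191.1 191.9] [-5.70000e-02  6.31758e+02]
0.2 213 [619.6 165.8 200.2] [626.4 219.3 212. ] [622.3 193.6 206.7] [-3.80000e-02  6.29753e+02]
0.212 344 [620.2 172.6 212. ] [625.8 211.8 218.2] [622.8 192.1 215.3] [-3.00000e-02  6.28495e+02]
```

View pics/w2.png

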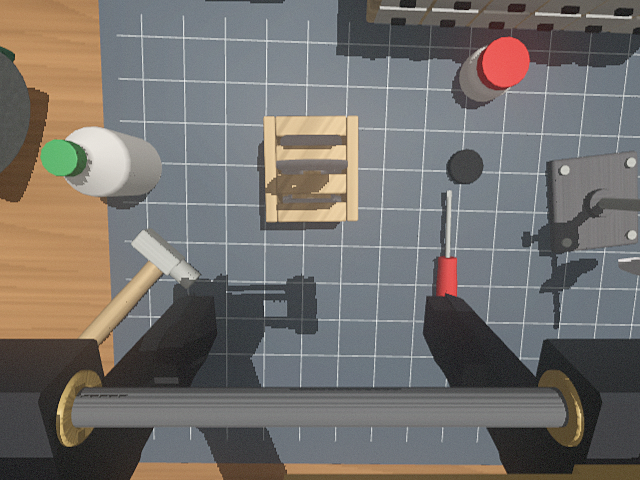

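The outsole is upright, with its centre at x 0.6228, y 0.1922, its top at 0.2175 and a yaw of 2°. Moving in to grasp it.

Call:
step_arm(
  series=[
    [25,2,0,0.012,0,0,0],
    [25,2,0,0.013,0,0,0],
    [25,1,-20,0,0,0.004,0],
    [0,0,-30,0,0,0,0],
    [0,0,-30,0,0,0,0],
    [0,0,-30,0,0,0,0.1],
    [0,0,-30,0,0,0,0.2],
    [0,0,-25,0,0,0,0.25],
    [0,0,-15,0,0,0,0.25],
    [0,0,0,0,0,0,0.25],
  ],
  force=30,
)

```text
clock: 3.6
tool_pos: [0.625, 0.1921, 0.1645]
eef_rot: [0.995, 0.015, 0.097, -0.001]
contact_force: [0.3, -0.8, 0.0]
opening: 0.748
finger_force: 0.0
```

Call:
step_arm(
  series=[
    [1.5,0,2,0,0,0,0.25],
    [0,0,0,0,0,0,0.35],
    [0,0,0,0,0,0,0.5],
    [0,0,0,0,0,0,0.5],
    [0,0,0,0,0,0,0.5],
    [0,0,0,0,0,0,0.5],
  ],
  force=30,
)

```text
clock: 4.2
tool_pos: [0.6289, 0.1956, 0.1704]
eef_rot: [0.995, 0.017, 0.101, -0.003]
contact_force: [0.1, -2.1, 6.0]
opening: 0.625
finger_force: 30.0
```

Call:
step_arm(
  series=[
    [0,0,5,0,0,0,0.5],
    [0,0,10,0,0,0,0.5],
    [0,0,15,0,0,0,0.5],
    [0,0,20,0,0,0,0.5],
    [0,0,20,0,0,0,0.5],
    [0,0,20,0,0,0,0.5],
    [0,0,20,0,0,0,0.5],
    [0,0,20,0,0,0,0.5],
    [0,0,5,0,0,0,0.5],
    [0,0,0,0,0,0,0.5],
    [0,0,0,0,0,0,0.5],
  ],
)

```text
clock: 5.3
tool_pos: [0.6268, 0.1956, 0.3027]
eef_rot: [0.995, 0.017, 0.098, -0.003]
contact_force: [-1.1, 0.5, -1.5]
opening: 0.628
finger_force: 29.9
```

```bash
python3 - <<'E'
from h import *
from scipy.spatial.transform import Rotation as R
s=r.get_state();t=s['tool_pos'];print(t,R.from_quat(s['eef_rot']).as_matrix().round(3),s['contact_force'],s['opening'])
snap('side','s2'); snap('wrist','w3')
print('w')
P,m,im=cloud('w3')
D=(P-t)*1000
k0=m&(abs(D[...,0])<25)&(abs(D[...,1])<40)
for lo in range(-120,60,10):
    k=k0&(D[...,2]>lo)&(D[...,2]<lo+10); q=D[k]
    if len(q)>5: print(lo,len(q),q.min(0).round(1),q.max(0).round(1),np.median(q,0).round(1))
E
```

```text
[0.62680376 0.19558339 0.30269939] [[ 0.98   0.034  0.196]
 [ 0.033 -0.999  0.009]
 [ 0.196 -0.002 -0.981]] [-1.1069919   0.52750523 -1.48452926] 0.6280746870614755
w
-120 315 [ -10.7  -35.8 -120. ] [  -3.1   30.5 -110.2] [  -9.    -2.6 -115.2]
-110 341 [ -10.8  -35.8 -110. ] [  -3.6   30.6 -100.1] [  -9.1   -2.5 -105.6]
-100 353 [ -10.6  -34.7 -100. ] [ -7.6  30.  -90. ] [ -9.1  -1.8 -94.9]
-90 354 [-10.4 -32.1 -90. ] [ -7.7  28.1 -80. ] [ -9.1  -1.7 -85. ]
-80 346 [-10.2 -29.1 -80. ] [ -7.7  25.7 -70. ] [ -9.1  -1.7 -75.2]
-70 385 [-10.3 -25.6 -70. ] [ -8.1  23.5 -60. ] [ -9.1  -0.4 -64.9]
-60 431 [-10.1 -23.5 -59.9] [ -3.1  22.9 -50. ] [ -9.   -0.4 -54.4]
-50 534 [-10.2 -24.4 -50. ] [ -3.   23.8 -40. ] [ -9.    0.1 -44.7]
-40 461 [-10.3 -25.5 -40. ] [ -3.2  25.1 -30. ] [ -8.8  -1.  -36.4]
-30 65 [ -8.1 -27.7 -29.9] [ -2.7  26.8 -20.2] [ -5.2 -25.5 -26.4]
-20 663 [ -5.4 -28.6 -20. ] [ -2.6  27.5 -10. ] [ -4.   -0.3 -13.9]
-10 1227 [ -9.2 -28.3 -10. ] [ 6.8 33.6 -0. ] [-4.3 -0.4 -4.9]
0 1803 [ -9.5 -40.    0. ] [11.3 40.  10. ] [-3.   5.9  5.5]
10 2258 [ -7.2 -40.   10. ] [ 9.9 40.  20. ] [-1.8 -7.9 15.3]
20 3410 [-16.1 -40.   20. ] [ 8.1 40.  30. ] [-3.1 -0.3 25.3]
30 3890 [-15.2 -40.   30. ] [ 6.5 40.  40. ] [-3.4  0.  35.3]
40 4989 [-22.1 -40.   40. ] [ 4.5 40.  50. ] [-3.9 -0.1 44.2]
50 1343 [-24.9 -40.   50. ] [ 2.5 40.  60. ] [-2.5 33.8 54.7]
```

```bash
python3 - <<'E'
from h import *
a=cv2.imread('pics/w3.png'); s=cv2.imread('pics/s2.png')
cv2.imwrite('pics/c3.png',np.hstack([cv2.resize(a[150:450,170:470],(450,450)),cv2.resize(s[150:400,170:364],(349,450))]))
P,m,im=cloud('w3'); t=r.get_state()['tool_pos']; D=(P-t)*1000
for v in range(200,440,10): print(v,D[v,300].round(1),D[v,320].round(1),D[v,345].round(1))
E
```

```text
200 [  40.6   19.8 -202.4] [  41.2    1.4 -202. ] [  42.   -21.5 -202. ]
210 [  31.5   19.5 -201.4] [  32.     1.1 -202.4] [  32.9  -21.9 -201.1]
220 [  22.    19.3 -204. ] [  22.7    0.7 -203.6] [  23.6  -22.4 -202.1]
230 [  12.9   19.  -202. ] [  13.7    0.4 -200.8] [  14.3  -22.8 -202.5]
240 [   3.4   18.7 -202.6] [ 4.000e+00  1.000e-01 -2.031e+02] [   5.   -23.2 -201.9]
250 [  -8.9   19.3 -220.2] [  -8.1   -0.3 -219.5] [  -7.4  -24.9 -220.5]
260 [  -5.4   15.8 -149.4] [  -6.3   -0.3 -157.2] [  -4.9  -20.6 -153.8]
270 [ -10.1   14.8 -133.4] [  -9.3   -0.4 -132.1] [  -8.6  -19.3 -131.9]
280 [  -9.8   13.1 -100.3] [ -8.9  -0.4 -98.6] [ -8.4 -17.2 -98.8]
290 [-10.1  11.9 -75.4] [ -9.3  -0.4 -74. ] [ -8.6 -15.7 -73.6]
300 [ -9.5  10.7 -52.2] [ -8.8  -0.4 -51.2] [ -8.3 -14.2 -50.9]
310 [ -9.5   9.8 -34.4] [ 53.3   1.7 159.5] [ -8.6 -13.2 -34.1]
320 [-4.6  8.5 -5.3] [-4.6 -0.3 -6.2] [ -3.3 -11.   -3.5]
330 [-3.7  7.8  9. ] [-8.7 -0.4 -5.1] [ -3.4 -10.3   8.1]
340 [-4.   7.3 18.6] [-133.    -4.7 -301.1] [-3.  -9.5 19.6]
350 [-3.8  6.8 28.1] [-4.  -0.3 27. ] [-3.3 -9.  28. ]
360 [-3.6  6.4 36.4] [-3.8 -0.3 35.4] [-4.2 -8.7 34.1]
370 [-4.4  6.1 41.9] [-3.4 -0.2 43.6] [-2.9 -8.  43.9]
380 [-5.2  5.8 46.9] [-5.2 -0.3 46.3] [-4.8 -7.9 46.6]
390 [ 9.8  4.5 80.1] [10.3  0.2 80.8] [10.9 -5.  81.5]
400 [ 9.6  4.3 83.7] [ 9.6  0.2 83.6] [10.1 -4.9 84. ]
410 [ 7.1  4.3 83.3] [ 7.7  0.1 84. ] [ 7.7 -5.1 83.7]
420 [ 5.4  4.2 84.2] [ 6.7  0.1 85.9] [ 5.8 -5.1 84.2]
430 [-253.4   16.5 -301.9] [-251.9   -8.8 -301. ] [-252.7  -40.7 -303.9]
```

View pics/c3.png

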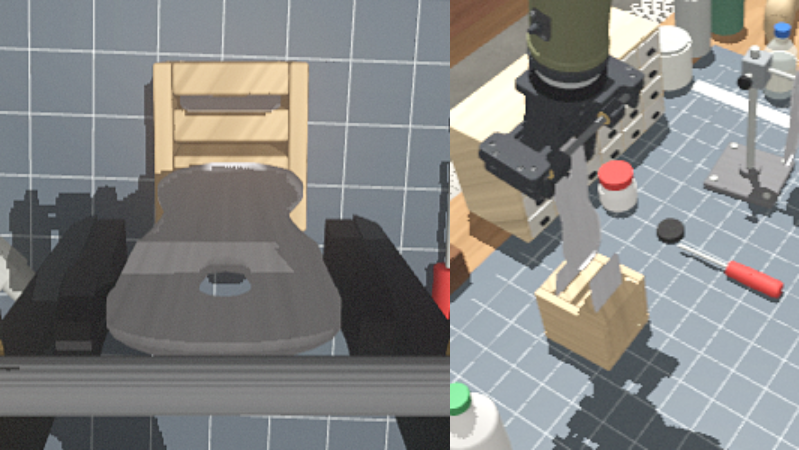

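```bash
python3 - <<'E'
from h import *
P,m,im=cloud('s2'); t=np.array([.6268,.1956,.3027]); D=(P-t)*1000
k0=m&(abs(D[...,0]+6)<12)&(abs(D[...,1])<36)
for lo in range(-160,40,10):
    q=D[k0&(D[...,2]>lo)&(D[...,2]<lo+10)]
    if len(q)>5: print(lo,len(q),np.percentile(q[:,0],[5,25,50,75,95]).round(1),q[:,1].min().round(1),q[:,1].max().round(1))
P,m,im=cloud('w3'); D=(P-t)*1000
for v in range(302,326,2): print(v,D[v,335].round(1),im[v,335])
E
```

```text
-160 51 [-9.  -7.1 -5.4 -4.5 -3.2] -28.5 11.0
-150 56 [-7.  -5.2 -4.6 -4.  -2.9] -32.3 18.9
-140 57 [-6.1 -5.2 -4.3 -3.9 -3.1] -35.9 21.9
-130 63 [-6.4 -5.4 -4.2 -3.7 -3. ] -35.5 26.9
-120 67 [-6.4 -5.3 -4.4 -3.6 -2.8] -35.3 29.1
-110 69 [-6.4 -5.4 -4.6 -3.6 -2.5] -35.9 29.6
-100 69 [-6.2 -5.1 -4.4 -3.4 -2.3] -35.7 26.5
-90 66 [-5.6 -5.1 -4.2 -3.6 -2.3] -32.7 25.4
-80 59 [-5.8 -4.9 -4.1 -3.4 -2.7] -29.2 22.6
-70 53 [-5.7 -4.8 -4.2 -3.6 -2.8] -26.9 20.4
-60 58 [-6.7 -5.1 -4.4 -3.4 -2.4] -25.0 21.0
-50 64 [-6.2 -4.9 -4.3 -3.6 -2.7] -26.2 21.0
-40 61 [-6.  -4.8 -4.2 -3.6 -2.5] -27.8 22.4
-30 52 [-6.6 -5.3 -4.5 -3.4 -2.5] -28.7 24.6
-20 51 [-10.6  -9.2  -8.5  -8.   -6.8] -30.0 26.3
-10 79 [-10.   -9.2  -8.7  -7.9  -5.7] -27.8 35.2
0 79 [-11.8  -9.6  -8.7  -7.8  -6.1] -35.7 35.9
10 50 [-13.8 -10.4  -8.8  -7.9  -6.6] -34.4 34.9
20 33 [-16.  -11.9  -8.8  -7.8  -6.8] -33.7 35.6
30 14 [-15.9 -13.9 -11.8  -1.3   1.3] -35.9 -28.7
302 [ -8.8  -8.7 -48.6] [100 104 109]
304 [ -8.8  -8.5 -45. ] [105 105 109]
306 [ -8.4  -8.3 -40. ] [105 104 109]
308 [ -8.6  -8.2 -37.1] [105 107 112]
310 [ -8.5  -8.1 -33.5] [105 105 112]
312 [ -3.5  -7.2 -15.1] [128 127 133]
314 [ -3.7  -7.1 -12.6] [126 126 131]
316 [ -3.9  -7.  -10.6] [126 129 132]
318 [-3.5 -6.9 -6.7] [128 128 132]
320 [-3.9 -6.8 -5.2] [129 131 133]
322 [-3.6 -6.7 -1.7] [126 127 129]
324 [-3.7 -6.6  0.3] [126 128 128]
```

The odd depth step is only a rendering artifact, because both faces show through. The plate is straight, with its origin at TCP + (-6.5, -0.4, +24.5) mm. Carrying it to a point in front of the hook tip.

Call:
step_arm(
  series=[
    [0,0,20,0,0,0,0.5],
    [0,0,25,0,0,0,0.5],
    [-10,-10,0,0,0,0.01,0.5],
    [-20,-20,0,0,0,0.01,0.5],
    [-30,-30,0,0,0,0.01,0.5],
    [-30,-35,0,0,0,0.01,0.5],
    [-30,-35,0,0,0,0.01,0.5],
    [-30,-35,0,0,0,0.01,0.5],
    [-17,-35,0,0,0,0.01,0.5],
    [-7,-35,0,0,0,0.01,0.5],
    [0,-35,0,0,0,0.01,0.5],
    [0,-35,0,0,0,0.01,0.5],
    [0,-35,0,0,0,0.01,0.5],
    [0,-28,0,0,0,0,0.5],
    [0,-15,0,0,0,0,0.5],
    [0,-5,0,0,0,0,0.5],
    [0,0,0,0,0,0,0.5],
    [0,0,0,0,0,0,0.5],
  ],
  force=40,
)

```text
clock: 7.2
tool_pos: [0.4535, -0.1909, 0.3485]
eef_rot: [0.992, 0.072, 0.099, -0.009]
contact_force: [-1.0, 0.7, -1.0]
opening: 0.627
finger_force: 39.9
```

```bash
python3 - <<'E'
from h import *
from scipy.spatial.transform import Rotation as R
s=r.get_state();t=s['tool_pos'];print(t,R.from_quat(s['eef_rot']).as_matrix().round(3),s['contact_force'],s['opening'])
E
```

```text
[ 0.45352946 -0.19086816  0.34848077] [[ 0.97   0.145  0.195]
 [ 0.142 -0.989  0.032]
 [ 0.197 -0.004 -0.98 ]] [-1.01888025  0.65612002 -1.0365718 ] 0.6266428856160701
```

Call:
step_arm(
  series=[
    [-2,0,-10,0,0,0,0.5],
    [-2,-1.5,-20,0,0,0,0.5],
    [0,0,-25,0,0,0,0.5],
    [0,0,-25,0,0,0,0.5],
    [0,0,-25,0,0,0,0.5],
    [0,0,-20,0,0,0,0.5],
    [0,0,-9,0,0,0,0.5],
    [0,0,0,0,0,0,0.5],
    [0,0,0,0,0,0,0.5],
  ],
)

```text
clock: 8.1
tool_pos: [0.4503, -0.1933, 0.2155]
eef_rot: [0.992, 0.072, 0.1, -0.008]
contact_force: [0.9, -0.1, -1.4]
opening: 0.626
finger_force: 39.9
```

```bash
python3 - <<'E'
from h import *
from scipy.spatial.transform import Rotation as R
s=r.get_state();t=s['tool_pos'];print(t,R.from_quat(s['eef_rot']).as_matrix().round(3),s['contact_force'],s['opening'])
snap('wrist','w4'); snap('side','s4')
a=cv2.imread('pics/w4.png'); s=cv2.imread('pics/s4.png')
cv2.imwrite('pics/c4.png',np.hstack([cv2.resize(a[150:450,170:470],(450,450)),cv2.resize(s[150:270,310:403],(349,450))]))
P,m,im=cloud('w4');D=(P-t)*1000
for v in range(130,390,10): 
  print(v,D[v,320].round(1),D[v,330].round(1))
k=m&(P[...,2]>.2)&(P[...,2]<.25)&(P[...,0]>.462)
k[:, :250]=0;k[:,400:]=0
vs=np.where(k.any(1))[0]
for v in vs[::6]:
  q=P[v][k[v]];print(v,len(q),(q.mean(0)*1000).round(1),(q[:,2].max()*1000).round(1))
E
```

```text
[ 0.45029483 -0.19334957  0.21549557] [[ 0.97   0.144  0.197]
 [ 0.141 -0.99   0.031]
 [ 0.199 -0.002 -0.98 ]] [ 0.92176708 -0.08644557 -1.4001141 ] 0.6264839441180977
130 [73.2 10.7 12.3] [ 77.7   7.  -15.1]
140 [69.6 10.2 12.7] [ 75.1   6.3 -27.9]
150 [66.1  9.7 12.3] [  82.6    4.3 -152. ]
160 [62.6  9.2 10.7] [  79.6    2.3 -214.3]
170 [58.9  8.6 11.9] [  70.4    1.  -213.8]
180 [55.3  8.1 10.9] [  61.2   -0.4 -215. ]
190 [51.6  7.5 10.1] [  51.9   -1.8 -215. ]
200 [47.9  7.  11.4] [  42.6   -3.2 -213.6]
210 [44.2  6.5 11.2] [  33.2   -4.6 -215.1]
220 [40.3  5.9  9.7] [  23.7   -6.1 -215.3]
230 [36.5  5.3  9.5] [  14.2   -7.5 -214.5]
240 [32.7  4.8 10.2] [   4.6   -8.9 -215. ]
250 [29.1  4.2 11.7] [  -5.1  -10.4 -215.4]
260 [25.8  3.8 14.9] [  -4.5   -8.9 -157.6]
270 [22.4  3.3 16.7] [  -7.5   -8.7 -131.7]
280 [ -8.7  -1.2 -99.7] [ -7.7  -7.9 -99.6]
290 [ -8.7  -1.3 -73.7] [ -7.7  -7.2 -73. ]
300 [ -8.2  -1.2 -50.2] [ -8.1  -6.8 -52.6]
310 [ -9.   -1.3 -34.9] [ -8.1  -6.3 -34.3]
320 [-4.3 -0.7 -5.9] [-3.2 -4.9 -4.4]
330 [-8.9 -1.3 -6. ] [-7.3 -5.5 -3.6]
340 [ -96.4  -14.  -215.4]
[... 1188 characters left out ...]
.3  226.3] 228.1
174 21 [ 507.7 -184.6  225.8] 227.5
180 20 [ 505.5 -184.8  225.9] 228.0
186 21 [ 503.3 -185.2  225.8] 227.3
192 21 [ 501.1 -185.5  225.3] 226.7
198 20 [ 498.8 -185.7  225.5] 226.9
204 20 [ 496.6 -186.   225.3] 226.8
210 20 [ 494.3 -186.3  225.3] 226.8
216 20 [ 492.  -186.7  224.8] 226.4
222 20 [ 489.7 -187.   224.7] 226.5
228 20 [ 487.4 -187.3  224.5] 226.2
234 20 [ 485.1 -187.7  224.5] 226.3
240 20 [ 482.7 -188.   224.4] 225.7
246 20 [ 480.6 -188.3  225.7] 227.5
252 20 [ 478.6 -188.7  227.3] 229.5
258 20 [ 476.6 -189.   229.3] 230.5
264 20 [ 474.6 -189.3  230.5] 231.7
270 20 [ 472.5 -189.6  231.6] 233.7
276 14 [ 470.2 -189.9  231.3] 232.3
299 13 [ 462.6 -221.6  219.9] 220.7
```

View pics/c4.png

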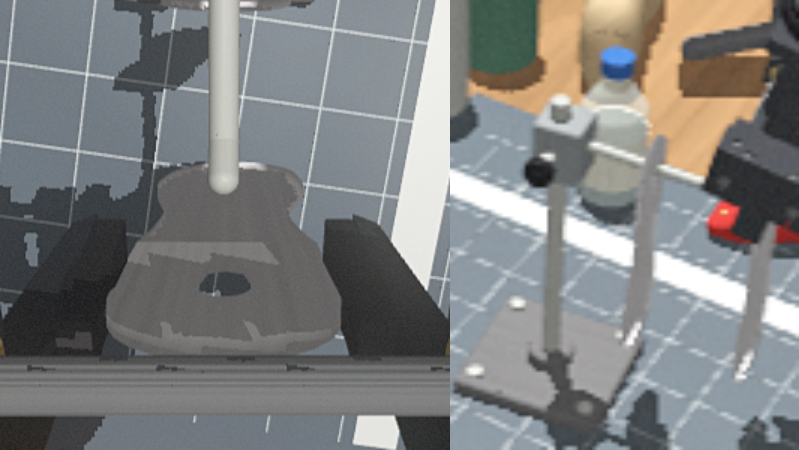

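The slot at z 210–240 mm straddles the tip at 217–233 mm and is laterally within 1 mm. Threading it over the tip.

Call:
step_arm(
  series=[
    [5,1.2,0,0,0,0,0.5],
    [9,1.4,0,0,0,0,0.5],
    [9,1.3,0,0,0,0,0.5],
    [9,1.3,0,0,0,0,0.5],
    [9,1.3,0,0,0,0,0.5],
    [6,0.9,0,0,0,0,0.5],
    [0,0,0,0,0,0,0.5],
    [0,0,0,0,0,0,0.5],
  ],
)

```text
clock: 9.0
tool_pos: [0.4963, -0.1862, 0.2146]
eef_rot: [0.993, 0.071, 0.099, -0.009]
contact_force: [-0.2, 0.2, -1.5]
opening: 0.626
finger_force: 39.9
```

Call:
step_arm(
  series=[
    [0,0,-4,0,0,0,0.5],
    [0,0,-4,0,0,0,0.5],
    [0,0,-2,0,0,0,0.5],
    [0,0,-1,0,0,0,0.5],
    [0,0,0,0,0,0,0.5],
  ],
)

```text
clock: 9.5
tool_pos: [0.4964, -0.1863, 0.2035]
eef_rot: [0.992, 0.071, 0.099, -0.009]
contact_force: [0.3, 0.2, -1.2]
opening: 0.628
finger_force: 39.9
```

Call:
step_arm(
  series=[
    [0,0,-1,0,0,0,0.5],
    [0,0,0,0,0,0,0.5],
  ],
)

```text
clock: 9.7
tool_pos: [0.4966, -0.1863, 0.2028]
eef_rot: [0.992, 0.071, 0.099, -0.008]
contact_force: [-0.4, -0.0, -1.3]
opening: 0.624
finger_force: 39.9
```

Call:
step_arm(
  series=[
    [0,0,-0.5,0,0,0,0.5],
    [0,0,0,0,0,0,0.5],
  ],
)

```text
clock: 9.9
tool_pos: [0.4966, -0.1863, 0.2023]
eef_rot: [0.992, 0.072, 0.099, -0.008]
contact_force: [0.6, 0.3, -1.6]
opening: 0.628
finger_force: 39.9
```

Call:
step_arm(
  series=[
    [0,0,-0.5,0,0,0,0.5],
    [0,0,0,0,0,0,0.5],
  ],
)

```text
clock: 10.1
tool_pos: [0.4966, -0.1863, 0.2018]
eef_rot: [0.992, 0.071, 0.099, -0.008]
contact_force: [-0.5, 0.3, -1.6]
opening: 0.622
finger_force: 39.9
```

Call:
step_arm(
  series=[
    [0,0,-0.5,0,0,0,0.5],
    [0,0,0,0,0,0,0.5],
  ],
)

```text
clock: 10.3
tool_pos: [0.4965, -0.1863, 0.2012]
eef_rot: [0.992, 0.071, 0.099, -0.008]
contact_force: [-0.5, 0.3, -1.7]
opening: 0.625
finger_force: 39.9
```

Call:
step_arm(
  series=[
    [0,0,-0.4,0,0,0,0.5],
    [0,0,0,0,0,0,0.5],
  ],
)

```text
clock: 10.5
tool_pos: [0.4966, -0.1863, 0.2009]
eef_rot: [0.992, 0.071, 0.099, -0.008]
contact_force: [-0.4, -0.4, -0.0]
opening: 0.628
finger_force: 39.9
```

Call:
step_arm(
  series=[
    [0,0,-0.3,0,0,0,0.5],
    [0,0,0,0,0,0,0.5],
    [0,0,0,0,0,0,0.5],
  ],
)

```text
clock: 10.8
tool_pos: [0.4967, -0.1863, 0.2007]
eef_rot: [0.992, 0.071, 0.099, -0.008]
contact_force: [-1.3, 0.5, 1.5]
opening: 0.625
finger_force: 39.9
```

```bash
python3 - <<'E'
from h import *
s=r.get_state();print(s['tool_pos'],s['contact_force'],s['moment'])
snap('wrist','w5')
print(r.get_state()['contact_force'])
E
```

```text
[ 0.49669119 -0.18632816  0.20072905] [-1.29615197  0.50678318  1.5307602 ] [ 0.03969669  0.24048386 -0.01783973]
[-0.68808894 -0.50389607  1.91188276]
```

The rod carries about 3.3 N. Sliding back, following the rod's 0.075 slope.

Call:
step_arm(
  series=[
    [1,0.14,0.08,0,0,0,0.5],
    [2,0.29,0.15,0,0,0,0.5],
    [2,0.29,0.15,0,0,0,0.5],
    [2,0.29,0.15,0,0,0,0.5],
    [2,0.29,0.15,0,0,0,0.5],
    [2,0.29,0.15,0,0,0,0.5],
    [2,0.29,0.15,0,0,0,0.5],
  ],
)

```text
clock: 11.55
tool_pos: [0.5097, -0.1844, 0.2016]
eef_rot: [0.992, 0.071, 0.099, -0.008]
contact_force: [-3.1, -0.3, 2.9]
opening: 0.626
finger_force: 39.9
```

Call:
step_arm(
  series=[
    [2,0.29,0.15,0,0,0,0.5],
    [2,0.29,0.15,0,0,0,0.5],
    [2,0.29,0.15,0,0,0,0.5],
    [2,0.29,0.15,0,0,0,0.5],
  ],
)

```text
clock: 11.95
tool_pos: [0.5177, -0.1833, 0.2022]
eef_rot: [0.992, 0.071, 0.099, -0.008]
contact_force: [-2.7, -0.5, 2.5]
opening: 0.629
finger_force: 39.9
```

Call:
step_arm(
  series=[
    [2,0.29,0.15,0,0,0,0.5],
    [2,0.29,0.15,0,0,0,0.5],
    [2,0.29,0.15,0,0,0,0.5],
    [2,0.29,0.15,0,0,0,0.5],
    [2,0.29,0.15,0,0,0,0.5],
  ],
)

```text
clock: 12.45
tool_pos: [0.5277, -0.1818, 0.2029]
eef_rot: [0.992, 0.071, 0.099, -0.008]
contact_force: [-4.1, -0.9, 3.0]
opening: 0.629
finger_force: 39.9
```

Call:
step_arm(
  series=[
    [2,0.29,0.15,0,0,0,0.5],
    [2,0.29,0.15,0,0,0,0.5],
    [2,0.29,0.15,0,0,0,0.5],
    [2,0.29,0.15,0,0,0,0.5],
    [2,0.29,0.15,0,0,0,0.5],
  ],
)

```text
clock: 12.95
tool_pos: [0.5377, -0.1804, 0.2037]
eef_rot: [0.992, 0.071, 0.099, -0.008]
contact_force: [-4.2, -1.7, 3.7]
opening: 0.622
finger_force: 39.9
```

Call:
step_arm(
  series=[
    [2,0.29,0.18,0,0,0,0.5],
    [2,0.29,0.18,0,0,0,0.5],
    [2,0.29,0.18,0,0,0,0.5],
    [2,0.29,0.18,0,0,0,0.5],
    [2,0.29,0.18,0,0,0,0.5],
    [2,0.29,0.17,0,0,0,0.5],
  ],
)

```text
clock: 13.55
tool_pos: [0.5498, -0.1785, 0.2047]
eef_rot: [0.992, 0.072, 0.099, -0.009]
contact_force: [-3.7, -1.1, 2.5]
opening: 0.625
finger_force: 39.9
```

Call:
step_arm(
  series=[
    [2,0.29,0.16,0,0,0,0.5],
    [2,0.29,0.16,0,0,0,0.5],
    [2,0.29,0.16,0,0,0,0.5],
    [2,0.29,0.16,0,0,0,0.5],
    [2,0.29,0.16,0,0,0,0.5],
  ],
)

```text
clock: 14.05
tool_pos: [0.5598, -0.1771, 0.2055]
eef_rot: [0.992, 0.072, 0.099, -0.008]
contact_force: [-2.9, -0.7, 2.0]
opening: 0.624
finger_force: 39.9
```

Now the final stretch in small steps, watching for the clamp contact.

Call:
step_arm(
  series=[
    [2,0.29,0.14,0,0,0,0.5],
    [2,0.29,0.14,0,0,0,0.5],
    [1.5,0.21,0.1,0,0,0,0.5],
  ],
)

```text
clock: 14.35
tool_pos: [0.5653, -0.1764, 0.2059]
eef_rot: [0.992, 0.071, 0.099, -0.008]
contact_force: [-4.0, -1.3, 2.5]
opening: 0.626
finger_force: 39.9
```

Call:
step_arm(
  series=[
    [1,0.14,0.07,0,0,0,0.5],
    [1,0.14,0.07,0,0,0,0.5],
    [1,0.14,0.07,0,0,0,0.5],
  ],
)

```text
clock: 14.65
tool_pos: [0.5681, -0.176, 0.2061]
eef_rot: [0.992, 0.071, 0.099, -0.008]
contact_force: [-5.8, -0.6, 2.6]
opening: 0.626
finger_force: 39.9
```

Call:
step_arm(
  series=[
    [0.6,0.09,0.05,0,0,0,0.5],
    [0.6,0.09,0.05,0,0,0,0.5],
  ],
)

```text
clock: 14.85
tool_pos: [0.5693, -0.1758, 0.2062]
eef_rot: [0.992, 0.071, 0.099, -0.008]
contact_force: [-3.2, -1.0, 2.6]
opening: 0.624
finger_force: 39.9
```

Call:
step_arm(
  series=[
    [0.6,0.09,0.05,0,0,0,0.5],
    [0.6,0.09,0.05,0,0,0,0.5],
  ],
)

```text
clock: 15.05
tool_pos: [0.5705, -0.1756, 0.2063]
eef_rot: [0.992, 0.071, 0.099, -0.008]
contact_force: [-3.3, -0.8, 3.6]
opening: 0.627
finger_force: 39.9
```

Call:
step_arm(
  series=[
    [0.5,0.07,0.04,0,0,0,0.5],
    [0,0,0,0,0,0,0.5],
  ],
)

```text
clock: 15.25
tool_pos: [0.5712, -0.1755, 0.2064]
eef_rot: [0.992, 0.071, 0.099, -0.008]
contact_force: [-2.7, -0.4, 2.6]
opening: 0.627
finger_force: 39.9
```

Call:
step_arm(
  series=[
    [0.5,0.07,0.04,0,0,0,0.5],
    [0,0,0,0,0,0,0.5],
  ],
)

```text
clock: 15.45
tool_pos: [0.5716, -0.1755, 0.2064]
eef_rot: [0.992, 0.071, 0.099, -0.008]
contact_force: [-3.4, 0.8, 2.3]
opening: 0.623
finger_force: 39.9
```

Call:
step_arm(
  series=[
    [0.5,0.07,0.04,0,0,0,0.5],
    [0,0,0,0,0,0,0.5],
  ],
)

```text
clock: 15.65
tool_pos: [0.5718, -0.1754, 0.2064]
eef_rot: [0.992, 0.071, 0.099, -0.008]
contact_force: [-4.2, -0.0, 2.7]
opening: 0.622
finger_force: 39.9
```

Call:
step_arm(
  series=[
    [0.5,0.07,0.04,0,0,0,0.5],
    [0,0,0,0,0,0,0.5],
  ],
)

```text
clock: 15.85
tool_pos: [0.5718, -0.1754, 0.2064]
eef_rot: [0.993, 0.071, 0.098, -0.009]
contact_force: [-4.3, -0.2, 3.9]
opening: 0.628
finger_force: 39.9
```

```bash
python3 - <<'E'
from h import *
s=r.get_state();t=s['tool_pos'];print(t,s['contact_force'],s['moment'])
snap('wrist','w6');snap('side','s6')
a=cv2.imread('pics/w6.png'); s=cv2.imread('pics/s6.png')
cv2.imwrite('pics/c6.png',np.hstack([cv2.resize(a[150:450,170:470],(450,450)),cv2.resize(s[150:270,290:383],(349,450))]))
E
```

```text
[ 0.57179729 -0.175424    0.2063812 ] [-4.27828906 -0.24337759  3.90234693] [-0.08244599  1.03287337 -0.04910287]
```

View pics/c6.png

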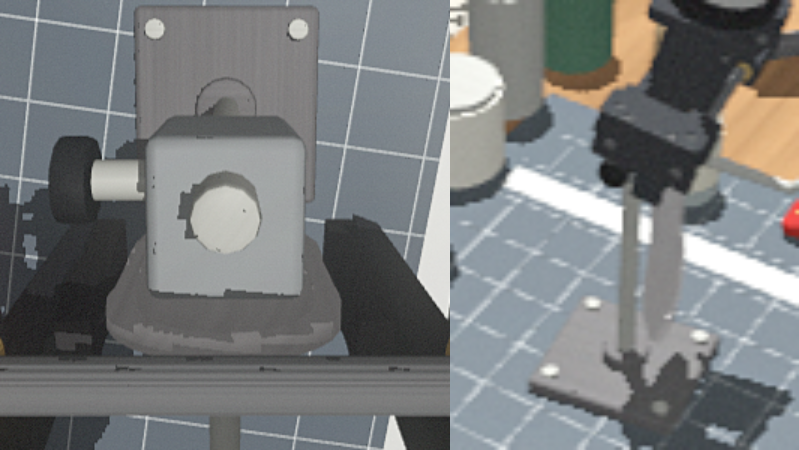

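```bash
python3 - <<'E'
from h import *
P,m,im=cloud('w6')
t=np.array([.5718,-.1754,.2064]);yaw=.143
c,s=np.cos(yaw),np.sin(yaw); D=(P-np.array([.5955,-.172,0]))*1000
xs=D[...,0]*c+D[...,1]*s; ys=-D[...,0]*s+D[...,1]*c; z=D[...,2]
# crop(c,r)->pixel: 170+c/1.5,150+r/1.5
def st(n,c0,c1,r0,r1,zl,zh):
    sl=np.s_[int(150+r0/1.5):int(150+r1/1.5),int(170+c0/1.5):int(170+c1/1.5)]
    k=m[sl]&(z[sl]>zl)&(z[sl]<zh)
    print(n,k.sum(),[(np.percentile(a[sl][k],[1,99])).round(1) for a in(xs,ys,z)])
st('knob',50,95,135,225,190,300)
st('fingerL',30,125,225,340,170,300)
st('clamp',160,295,150,295,230,255)
st('post',195,255,185,250,255,300)
st('plates',110,340,240,330,-50,255)
for r_ in range(296,350,4):
    v=int(150+r_/1.5);u=int(170+225/1.5);print(v,xs[v,u].round(1),z[v,u].round(1),'|',xs[v,u-50].round(1),ys[v,u-50].round(1),z[v,u-50].round(1))
E
```

```text
knob 1686 [array([-14.8,  10. ]), array([31.5, 40.3]), array([214.6, 235.6])]
fingerL 4247 [array([-34.2, -15.6]), array([22.9, 42.4]), array([212.3, 258. ])]
clamp 6724 [array([-20.4,  10. ]), array([-14.1,  13.6]), array([245.4, 252.8])]
post 1613 [array([-6.3,  5.4]), array([-5.4,  5.5]), array([256.9, 261.3])]
plates 8926 [array([-30.5,  -9.2]), array([-27.7,  28.1]), array([190.1, 249.8])]
347 -21.4 246.1 | -23.0 16.4 242.4
350 -22.9 244.9 | -24.0 16.4 242.6
352 -23.2 245.9 | -24.2 16.2 243.5
355 -23.0 248.6 | -25.6 16.3 242.9
358 -24.0 248.6 | -26.4 16.3 243.4
360 -23.9 250.2 | -27.4 16.4 242.7
363 -25.4 249.1 | -28.2 16.4 243.1
366 -26.3 249.2 | -27.8 16.0 246.2
368 -27.0 249.3 | -28.2 15.9 246.8
371 -27.6 250.0 | -27.7 15.5 249.9
374 -27.9 251.3 | -29.0 15.6 249.2
376 -28.3 251.8 | -29.6 15.6 249.4
379 -28.5 253.5 | -30.2 15.5 250.2
382 -30.1 252.1 | -32.0 15.7 248.6
```

Call:
step_arm(
  series=[
    [0.4,0.06,0.03,0,0,0,0.5],
    [0,0,0,0,0,0,0.5],
    [0,0,0,0,0,0,0.5],
  ],
)

```text
clock: 16.25
tool_pos: [0.5718, -0.1754, 0.2063]
eef_rot: [0.993, 0.071, 0.098, -0.009]
contact_force: [-6.8, -0.3, 5.5]
opening: 0.624
finger_force: 39.9
```

```bash
python3 - <<'E'
from h import *
F=[]
for i in range(6):
    s=r.get_state();F.append(np.r_[s['contact_force'],s['moment']]);r.snapshot('side')
print(np.mean(F,0).round(3),np.std(F,0).round(2),s['tool_pos'].round(4),s['clock'])
E
```

```text
[-6.368 -0.559  4.963 -0.08   1.202 -0.019] [0.33 0.58 0.48 0.02 0.04 0.03] [ 0.5718 -0.1754  0.2064] 16.5
```

The pressing force went up while the tool stood still, and the z moment stays at zero, so the push runs centrally through the plates. Easing the load and releasing.

Call:
step_arm(
  series=[
    [-0.4,-0.06,0.3,0,0,0,0.5],
    [0,0,0,0,0,0,0.5],
    [0,0,0,0,0,0,0.35],
    [0,0,0,0,0,0,0.33],
    [0,0,0,0,0,0,0.3],
    [0,0,0,0,0,0,0.27],
    [0,0,0,0,0,0,0.24],
    [0,0,0,0,0,0,0.22],
  ],
)

```text
clock: 17.35
tool_pos: [0.5727, -0.1753, 0.2069]
eef_rot: [0.992, 0.072, 0.099, -0.008]
contact_force: [-0.2, 0.9, 0.5]
opening: 0.782
finger_force: 0.0
```

```bash
python3 - <<'E'
from h import *
s=r.get_state();print(s['tool_pos'],s['contact_force'],s['moment'],s['opening'],s['finger_force'])
snap('wrist','w7')
P,m,im=cloud('w7')
D=(P-np.array([.5955,-.172,0]))*1000; c,s=np.cos(.143),np.sin(.143)
xs=D[...,0]*c+D[...,1]*s; ys=-D[...,0]*s+D[...,1]*c; z=D[...,2]
k=m&(abs(ys)<40)&(xs<-15)&(xs>-60)&(z>205)&(z<256);k[:320]=0;k[390:]=0
for v in range(345,390,4): print(v,xs[v,320].round(1),ys[v,320].round(1),z[v,320].round(1))
E
```

```text
[ 0.57270441 -0.17527346  0.20685358] [-0.20117887  0.91831015  0.45557787] [0.03474941 0.19057615 0.00139844] 0.7817715479351623 0.0
345 -19.7 -0.1 247.1
349 -21.4 -0.1 246.1
353 -23.1 -0.1 245.3
357 -23.0 -0.1 248.6
361 -23.7 -0.1 249.9
365 -25.3 -0.1 249.4
369 -26.2 -0.1 250.3
373 -27.5 -0.1 250.3
377 -28.1 -0.1 251.7
381 -29.4 -0.1 251.8
385 -29.8 -0.1 253.4
389 -12.3 -0.1 288.4
```

Call:
step_arm(
  series=[
    [-1,-0.1,5,0,0,0,0.22],
    [-2,-0.3,10,0,0,0,0.22],
    [-3,-0.4,15,0,0,0,0.22],
    [-4,-0.6,20,0,0,0,0.22],
    [-5,-0.7,25,0,0,0,0.22],
    [-6,-1,30,0,0,0,0.22],
    [-20,-3,30,0,0,0,0.22],
    [-30,-4,10,0,0,0,0.22],
    [-30,-4,0,0,0,0,0.22],
    [-20,-2,0,0,0,0,0.22],
    [0,0,0,0,0,0,0.22],
    [0,0,0,0,0,0,0.22],
  ],
)

```text
clock: 18.6
tool_pos: [0.452, -0.1915, 0.3528]
eef_rot: [0.992, 0.071, 0.1, -0.008]
contact_force: [0.6, 0.3, -0.7]
opening: 0.781
finger_force: 0.0
```

```bash
python3 - <<'E'
from h import *
print(r.get_state()['tool_pos'])
snap('wrist','w8');snap('side','s8')
a=cv2.imread('pics/w8.png'); s=cv2.imread('pics/s8.png')
cv2.imwrite('pics/c8.png',np.hstack([cv2.resize(a[0:300,170:470],(450,450)),cv2.resize(s[150:270,290:383],(349,450))]))
P,m,im=cloud('w8')
D=(P-np.array([.5955,-.172,0]))*1000; c,s=np.cos(.143),np.sin(.143)
xs=D[...,0]*c+D[...,1]*s; ys=-D[...,0]*s+D[...,1]*c; z=D[...,2]
k=m&(abs(ys)<40)&(xs<-23.5)&(xs>-60)&(z>236)&(z<258)
print(k.sum(),[np.percentile(q[k],[1,50,99]).round(1) for q in(xs,ys,z)])
k=m&(abs(ys)<40)&(xs<-23.5)&(xs>-60)&(z>60)&(z<215)
print(k.sum(),[np.percentile(q[k],[1,50,99]).round(1) for q in(xs,ys,z)])
E
```

```text
[ 0.45202255 -0.19154991  0.35276481]
1288 [array([-33.1, -30.5, -23.6]), array([-25.6,   0.6,  26.3]), array([236.9, 248.1, 254. ])]
1317 [array([-32.8, -27.2, -26.4]), array([-33.1,   5.1,  30.9]), array([ 62.1, 137.6, 214.6])]
```

View pics/c8.png

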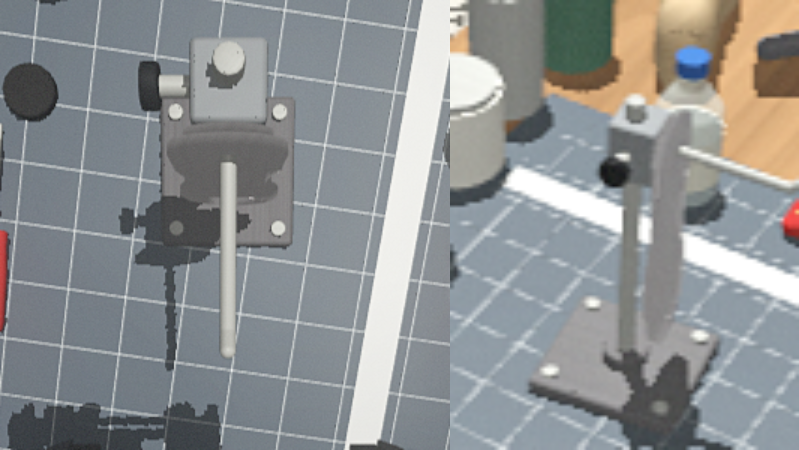

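Both patterns hang snug against the clamp, upright and centred. Handing in.

```bash
python3 -c "
from plant import r
print(r.finish_job())"
```

```text
the job is handed in; nothing more can be done
None
```

The outsole pattern now hangs heel up on the hook rod in front of the insole, both measured snug against the clamp and released, and the job was handed in at about 19 s; no verdict came back.

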